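# Show the wormhole to be filled next

### The arm

A 6-joint arm with a two-finger parallel gripper is mounted at the origin on the work surface. World frame = base frame: x ahead of the robot, y to its left, z up, the work surface at z = 0. Lengths are in m, angles in rad, forces in N, time in s.
With the tool pointing down it reaches from about 0.35 to 0.85 m from the base axis. Payload 8.1 kg.
Tool frame: the origin (TCP) lies between the finger pads, 19 mm behind the fingertips; this is the grasp point; z points along the fingers, y is the line along which they close (so a half turn about z gives the same grasp; the last joint's range is limited). The gripper opens to 93 mm and grips with 3 to 60 N. Pads are 15 mm wide; open, the fingers measure 128 mm over their backs; the gripper's body (75 mm by 188 mm) begins 65 mm behind the grasp point.
Start: joints at [-1.285, 0.13, 1.488, -0, 1.523, -0.085], TCP at [0.217, -0.559, 0.237] pointing down, gripper open.
Joint ranges: [-2.96, 2.96], [-0.89, 2.26], [0.02, 2.5], [-1.34, 4.48], [0, 2.73], [-2.66, 2.66]. Speed limits (rad/s): [2.39, 2.39, 2.79, 3.14, 3.14, 3.14].

### API

Orientations are given as a 3x3 rotation matrix whose columns are the frame's x, y, z axes.
In Python, from plant import arm, cams gives the robot as it stands. The module is installed in compiled form; this text tells all that it offers.
- The arm moves only by the tool drive_tool, never from a script. Its argument "rows" is one flat list of numbers, 5 for each row, row after row: the shift along the tool's x, y, z in cm, then the turn about the tool's z in rad, then the closure, from -1 (fully open) to 1 (shut). In form: [x, y, z, roll, fingers, x, y, z, roll, fingers, ...]. A call has 1 to 20 rows; each row shifts and turns the commanded pose from where the row before left it, along the tool's axes as they then stand; what a row does not reach is not made up. A row lasts 1/10 s, in which the tool goes at most 50 mm and 8.59 degrees, less where a joint would pass 70% of its speed; a pose out of reach is approached as far as the arm can. A call is refused whole if a number of a shift passes 5 or a number of a turn 0.15, either way. A call with a gripper value outside its range is refused whole. The fingers move at their own pace and stop on an object; "squeeze" is the grip in N (left out, the last holds). Time passes only in rows, so rows that do not move let the fingers close. It gives the time, the measured TCP pose, the force, the opening and the grip force at its end, in the units of the state.
- arm.get_obs(): the state, without advancing time (a new reading comes with each control period).
- cams.get_image(name): name is "scene" or "top" or "wrist"; returns a dict with "pixels" (420x560x3 uint8, red, green, blue), "fov_y" (degrees; the focal length in pixels is half the picture's height over the tangent of half this angle, whatever the lens; pixels are square), "cx", "cy" (the principal point, pixels), "cam_to_world" (4x4, takes a point from camera to world coordinates); the wrist camera has in their place "T_tool_cam" (4x4, takes a point from camera to tool coordinates, whose origin is the TCP and whose axes are the flange's). Camera axes: x right, y down, z forward; pixel columns grow to the right and rows downward; lengths in m; the calibration is good to about 2 mm. A picture is of the moment at which its call begins: read the wrist's pose just before it. There is no depth.
- arm.job_done(): hands the job in; it is judged then, once.
The state is a dict: "time": time; "joint_pos": joint angles; "joint_velocities": joint speeds; "joint_efforts": joint torques, N m; "tcp_pos": TCP position; "ee_rot": TCP orientation; "force": force on the tool from outside, world axes, zero at the start; "wrist_torque": the same for the moment, N m; "width": finger opening in m; "grip_force": force on a finger pad.
Only numpy, scipy, OpenCV 4.12 (cv2) and the standard library are available. Lean on these libraries where they do the work, as an engineer would, in place of code of your own. Each camera call takes 0.05 s, during which the arm holds its last target. There are 200 camera calls.

### The job

The largest of the four wormholes in the old leaf on the white repair board is to be filled next: show me which one it is. First push the bench magnifier's lens gently aside until no part of it hangs over the board, leaving its foot where it stands; then point straight down at the middle of the largest hole with the fingertips a centimetre or two above the paper, stay there for two seconds and finish still pointing. Do not grasp or lift anything, do not touch the leaf or its board, and leave the weights, the bowl and the brush alone.

Things in the scene. Friction and masses are not known exactly. Their poses are not given: they have to be found in the camera images.
- board: white rigid repair board, 220 mm (its x) by 300 mm (its y) by 8 mm thick, fixed on the table, with the yellowed ruled leaf (190 x 250 mm, 1 mm) flat on its middle; paper top 9 mm above the table. Origin: centre of the board's underside; z up
- hole_large: a round, slightly ragged wormhole in the leaf, about 25 mm across, the white board showing through it, thin brown rim; flat. Origin: its middle, on the paper's upper face. The largest of the four; which of the four places it has varies
- hole_small_1: a round, slightly ragged wormhole in the leaf, about 11 mm across, the white board showing through it, thin brown rim; flat. Origin: its middle, on the paper's upper face
- hole_small_2: a round, slightly ragged wormhole in the leaf, about 10 mm across, the white board showing through it, thin brown rim; flat. Origin: its middle, on the paper's upper face
- hole_small_3: a round, slightly ragged wormhole in the leaf, about 9 mm across, the white board showing through it, thin brown rim; flat. Origin: its middle, on the paper's upper face
- lens (a point): centre of the magnifier's lens: a level glass in a black round rim, 114 mm outside diameter and 12 mm thick, its mid-plane 155 mm above the table. The rim and glass together are one rigid disc. An arm of two level parallel steel rods at the same height joins it to the pivot, 200 mm from the lens centre
- pivot (a point): on the upright axis about which lens and arm swing, at the height of the rods (155 mm above the table), inside a black collar 23 mm across; the post's cap tops out 180 mm above the table. The arm's black end block reaches 21 mm behind the axis
- rod_far: one of the arm's two steel rods, 6 mm thick; on the side of the arm that faces away from the robot at the start. The rods are parallel, 30 mm apart (36 mm over both), one each side of the collar, and run level from the collar to the rim, free from 20 to 140 mm from the pivot axis. Origin: on the rod, 68 mm from the pivot towards the lens; its y axis points from the lens to the pivot end
- rod_near: the other rod, on the side that faces the robot at the start. Taking hold of the arm would press on both rods at once; pushing touches one
- head (a joint): swing of lens and arm about the upright post, rad, range -2.2 to 2.2; at 0 the arm points along the foot's own -y, positive is counter-clockwise from above (from over the board, positive swings the lens away from the robot). Light friction, about 0.2 N m (1 to 2 N at the rods or rim); stays where it is left
- stand: the magnifier's weighted foot (dark metal disc, 120 mm diameter, 22 mm high, about 2.6 kg) with its 14 mm post; loose on the table beside the board's left (+y) edge. Origin: centre of the underside, below the pivot
- weight_1: small brass weight with a knob, 30 mm diameter, 34 mm high, on the leaf's far left corner. Origin: centre of the underside
- weight_2: the same, on the leaf's far right corner. Origin: centre of the underside
- bowl: steel paste bowl, 124 mm diameter, 50 mm high, on the table right of the board. Origin: centre of the underside
- brush: flat paste brush with dark wooden handle and pale bristles, 200 mm long, 47 mm wide at the bristles, 11 mm thick, lying on the table left of the magnifier. Origin: middle of the underside; it lies along its own x, bristles to +x

How it is judged:
On the way, in this order (a step that is already met when the one before it is completed fails the run):
1. the magnifier's lens is pushed clear of the board and is at rest ((y of lens in the frame of board above 0.195 m or y of lens in the frame of board below -0.195 m or x of lens in the frame of board above 0.155 m or x of lens in the frame of board below -0.155 m) and velocity of joint head between -0.05 and 0.05 rad/s), for 0.2 s.
2. the tool points straight down at the middle of the largest hole, just above the paper, and stays there ((y of lens in the frame of board above 0.195 m or y of lens in the frame of board below -0.195 m or x of lens in the frame of board above 0.155 m or x of lens in the frame of board below -0.155 m) and horizontal distance between the grasp point and hole_large below 0.012 m and z of the grasp point in the frame of hole_large below 0.06 m and angle between the grasp point's own z axis and vertical above 2.7 rad), for 1.5 s.
At the end, for the whole second after the job is handed in: Tool point within 12 mm (level) of the largest hole's middle, under 60 mm above the paper, within 25 degrees of straight down, touching nothing; lens rim clear of the board (10 mm overlap tolerated), at rest; foot within 20 mm, weights, bowl and brush within 10 mm of their starts (all of step 2 and velocity of joint head between -0.05 and 0.05 rad/s and distance of each of weight_1, weight_2, bowl, brush from where it was at the start of the episode below 0.01 m and distance of stand from where it was at the start of the episode below 0.02 m).
It fails at once if the robot touches the leaf or its board (contact force between any of the fingers, the arm and board above 0.3 N).
It fails at once if the magnifier is pushed hard (over 25 N) rather than gently (contact force between any of the fingers, the arm and stand above 25 N).
It fails at once if the magnifier's arm is gripped: both of its rods pressed at once (contact force between any of the fingers, the arm and rod_near above 0.5 N and contact force between any of the fingers, the arm and rod_far above 0.5 N).
It fails at once if the magnifier's foot is shoved, tipped or lifted (distance of stand from where it was at the start of the episode above 0.02 m or angle between stand's own z axis and vertical above 0.1 rad).
It fails at once if a weight, the bowl or the brush is moved or lifted (distance of any of weight_1, weight_2, bowl, brush from where it was at the start of the episode above 0.01 m).
It also fails if it takes over 48 s, if anything falls off the work surface, if the arm or the gripper's body presses on something with over 40 N, if the wrist force passes 120 N, or if a joint passes its speed limit or range.

## Working session

There is one attempt and no reset: what is moved stays moved. The work goes in short steps, Python scripts to look and compute and a tool call to move; the robot and the scene stay as the last step left them, time stands still between calls to the robot, and variables do not carry over. Pictures are saved under pics/ and viewed, at most 10 in all, crops included, and the job is handed in when it is done.

Besides the shell and the picture viewer there is one more tool, called as name(argument=value, ...) on one line, values as JSON. drive_tool: Moves the arm, as the interface text tells. Its arguments: {"type":"object","properties":{"rows":{"type":"array"},"squeeze":{"type":"number"}},"required":["rows"]}

```bash
mkdir -p pics
cat > h.py <<'E'
import numpy as np, cv2
from plant import arm, cams
def grab(n,f=None):
    o=arm.get_obs(); d=cams.get_image(n)
    if 'T_tool_cam' in d:
        T=np.eye(4);T[:3,:3]=o['ee_rot'];T[:3,3]=o['tcp_pos'];d['M']=T@np.array(d['T_tool_cam'])
    else: d['M']=np.array(d['cam_to_world'])
    if f: cv2.imwrite('pics/'+f,d['pixels'][:,:,::-1])
    return d
def ray(d,u,v):
    f=210/np.tan(np.radians(d['fov_y'])/2)
    r=d['M'][:3,:3]@np.array([(u-d['cx'])/f,(v-d['cy'])/f,1]);return d['M'][:3,3],r
def onz(d,u,v,z):
    c,r=ray(d,u,v);return c+r*(z-c[2])/r[2]
def tri(d1,p1,d2,p2):
    c1,r1=ray(d1,*p1);c2,r2=ray(d2,*p2)
    s=np.linalg.lstsq(np.c_[r1,-r2],c2-c1,rcond=None)[0]
    a=c1+s[0]*r1;b=c2+s[1]*r2;return (a+b)/2,np.linalg.norm(a-b)
E
python3 - <<'E'
from h import *
for n in('top','scene'):
    d=grab(n,n+'0.png');print(n,d['fov_y'],d['M'].round(3).tolist())
o=arm.get_obs();print(o['time'],o['tcp_pos'],np.round(o['ee_rot'],3).tolist(),o['width'])
E
```

```text
top 51.74158500484973 [[-0.022, -0.987, 0.157, 0.365], [-1.0, 0.023, 0.001, -0.01], [-0.005, -0.157, -0.988, 1.327], [0.0, 0.0, 0.0, 1.0]]
scene 44.68613928294347 [[-0.253, 0.584, -0.771, 1.491], [0.967, 0.146, -0.207, 0.238], [-0.008, -0.798, -0.602, 0.827], [0.0, 0.0, 0.0, 1.0]]
0.1 [ 0.2172876  -0.55875357  0.23650171] [[0.932, 0.362, -0.001], [0.362, -0.932, 0.002], [0.0, -0.002, -1.0]] 0.09313536622218782
```

View pics/top0.png

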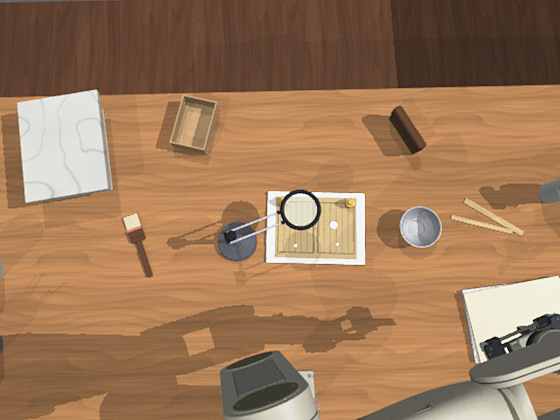

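View pics/scene0.png

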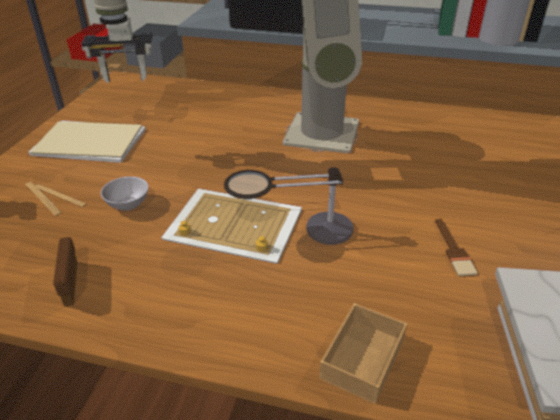

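The top view shows the lens at about (300,210), the pivot at (231,236) and the board at x 267–365, y 192–265. The clear large hole is at about (333,225). The scene view shows the same hole at (213,219), with the three smaller ones also visible, so nothing is hidden from both views.

Run:
```python
from h import *
t=grab('top');s=grab('scene')
def up(d,box,k,f):
    x0,y0,x1,y1=box;return cv2.resize(d['pixels'][y0:y1,x0:x1,::-1],None,fx=k,fy=k,interpolation=cv2.INTER_CUBIC)
a=up(t,(215,180,375,275),5,'');b=up(s,(155,160,355,260),4,'')
cv2.imwrite('pics/t1.png',a);cv2.imwrite('pics/s1.png',b)
# board outline by white mask
for n,d,roi in(('top',t,(255,180,375,275)),('scene',s,(155,180,310,265))):
    x0,y0,x1,y1=roi;h=cv2.cvtColor(d['pixels'],cv2.COLOR_RGB2HSV)[y0:y1,x0:x1]
    m=((h[:,:,1]<50)&(h[:,:,2]>190)).astype(np.uint8)
    nc,l,st,c=cv2.connectedComponentsWithStats(m)
    for i in range(1,nc):
        if st[i,4]>2:
            uv=c[i]+[x0,y0];print(n,uv.round(1),st[i,2:],onz(d,*uv,.009).round(4))
    k=1+np.argmax(st[1:,4]);pts=np.argwhere(l==k)[:,::-1]+[x0,y0]
    w=np.array([onz(d,*p,.008)[:2] for p in cv2.convexHull(pts.astype(np.int32))[:,0]],np.float32)
    print(n,'board',cv2.minAreaRect(w))
print('pivot/lens tri',tri(t,(231,236),s,(335,178)),tri(t,(300,210),s,(248.5,183.5)))
```

```text
top [315.4 230.4] [ 110   74 2058] [ 0.5179 -0.13    0.009 ]
top [300.3 209.5] [ 32  32 810] [ 0.5838 -0.0859  0.009 ]
top [333.3 224.5] [ 8  8 55] [ 0.5348 -0.1857  0.009 ]
top [295.4 244.9] [ 4  5 13] [ 0.4747 -0.0675  0.009 ]
top [337.1 243.6] [ 3  4 11] [ 0.4757 -0.1945  0.009 ]
top board ((0.5292706489562988, -0.11238513886928558), (0.3353478014469147, 0.22138634324073792), 87.25114440917969)
scene [208.2 230.5] [ 118   73 1085] [ 0.5801 -0.1804  0.009 ]
scene [284.4 223. ] [ 49  50 514] [ 0.5046 -0.0021  0.009 ]
scene [217.  204.8] [3 2 4] [ 0.473  -0.1956  0.009 ]
scene [212.3 218.7] [10  6 48] [ 0.5327 -0.1868  0.009 ]
scene [255.  226.3] [3 3 7] [ 0.5356 -0.0711  0.009 ]
scene board ((0.5297468304634094, -0.1308034211397171), (0.29797878861427307, 0.21965689957141876), 87.22520446777344)
pivot/lens tri (array([0.49030965, 0.11466551, 0.15640747]), np.float64(0.003383382247206965)) (array([ 0.55798509, -0.07604562,  0.15432722]), np.float64(0.0011868291520436473))
```

View pics/t1.png

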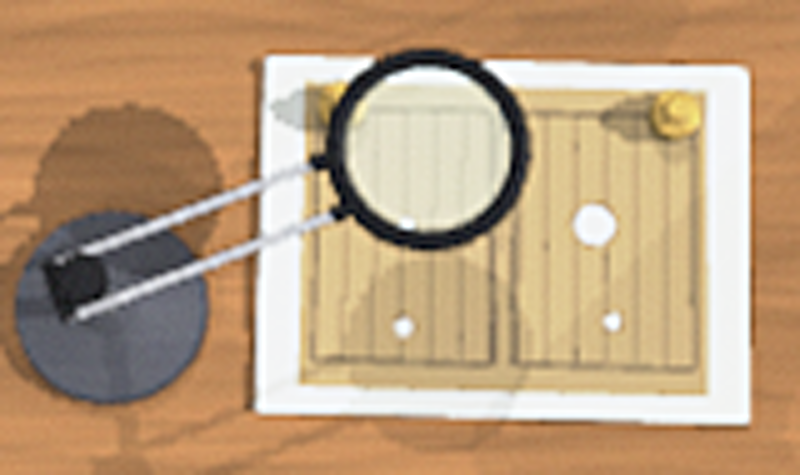

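View pics/s1.png

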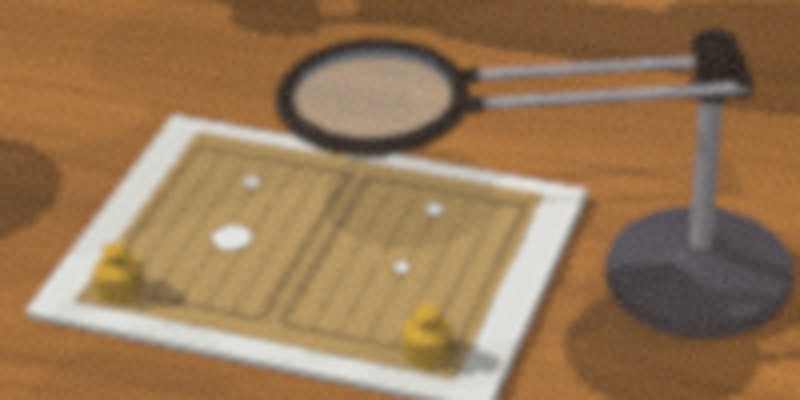

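The largest hole is at about (0.534, -0.186). The pivot is at about (0.491, 0.113) and the lens at (0.558, -0.076). I'll push the near rod about 100 mm from the pivot with the fingers closed. The tool's x axis already points along the push direction, so I'm moving to the robot side of the rod first.

drive_tool(rows=[2.2, -2.15, 0, 0, 1, 2.2, -2.15, 0, 0, 1, 2.2, -2.15, 0, 0, 1, 2.2, -2.15, 0, 0, 1, 2.2, -2.15, 0, 0, 1, 2.2, -2.15, 0, 0, 1, 2.2, -2.15, 0, 0, 1, 2.2, -2.15, 0, 0, 1, 2.2, -2.15, 0, 0, 1, 2.2, -2.15, 0, 0, 1, 2.2, -2.15, 0, 0, 1, 2.2, -2.15, 0, 0, 1, 2.2, -2.15, 0, 0, 1, 2.2, -2.15, 0, 0, 1, 2.2, -2.15, 0, 0, 1, 2.2, -2.15, 0, 0, 1, 2.2, -2.15, 0, 0, 1, 2.2, -2.15, 0, 0, 1, 2.2, -2.15, 0, 0, 1, 0, 0, 0, 0, 1])

```text
time: 2.2
tcp_pos: [0.4597, -0.0242, 0.2373]
ee_rot: [[0.931, 0.365, 0.0], [0.365, -0.931, 0.001], [0.0, -0.001, -1.0]]
force: [-0.5, -0.7, 0.0]
width: 0.0006
grip_force: 0.0
```

drive_tool(rows=[0, 0, 2, 0, 1, 0, 0, 2, 0, 1, 0, 0, 2, 0, 1, 0, 0, 2, 0, 1, 0, 0, 0.7, 0, 1, 0, 0, 0, 0, 1, 0, 0, 0, 0, 1])

```text
time: 2.9
tcp_pos: [0.4594, -0.0274, 0.1513]
ee_rot: [[0.932, 0.362, 0.001], [0.362, -0.932, -0.0], [0.001, 0.001, -1.0]]
force: [-0.3, 0.4, 0.5]
width: 0.0005
grip_force: 0.0
```

Run:
```python
from h import *
o=arm.get_obs();print(o['time'],o['tcp_pos'],np.round(o['ee_rot'],3).tolist(),o['width'],o['force'])
d=grab('top');cv2.imwrite('pics/t2.png',cv2.resize(d['pixels'][180:275,215:375,::-1],None,fx=5,fy=5))
p=np.array([.491,.113]);q=np.array([.558,-.076]);u=(q-p)/np.linalg.norm(q-p);n=np.array([-u[1],u[0]]);e=o['tcp_pos'][:2]-p
print('r',e@u,'off',e@n)
```

```text
2.9 [ 0.45937048 -0.02739086  0.15132545] [[0.932, 0.362, 0.001], [0.362, -0.932, -0.0], [0.001, 0.001, -1.0]] 0.0005348818406078271 [-0.30719324  0.38789765  0.48239066]
r 0.12175428145537753 off -0.07671971198867254
```

View pics/t2.png

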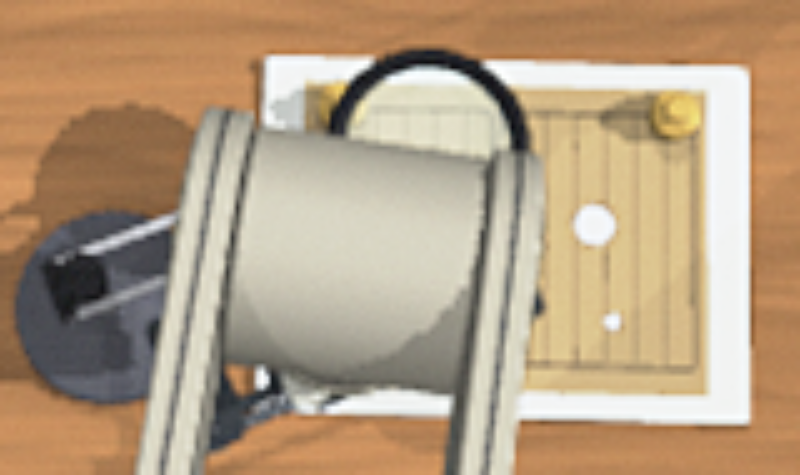

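Only the gripper and wrist cover the rods. The lens is unmoved at its old place and the hole is still visible at crop (594,225). The TCP is 77 mm from the arm's axis at r = 122 mm. I'll move it to r = 100 mm and close in gently.

drive_tool(rows=[0, -1, 0, 0, 1, 0, -1.1, 0, 0, 1, 1, 0, 0, 0, 1, 1, 0, 0, 0, 1, 0.8, 0, 0, 0, 1, 0.6, 0, 0, 0, 1, 0.5, 0, 0, 0, 1, 0.4, 0, 0, 0, 1, 0.3, 0, 0, 0, 1, 0.3, 0, 0, 0, 1, 0.3, 0, 0, 0, 1])

```text
time: 4.05
tcp_pos: [0.4998, 0.0113, 0.1504]
ee_rot: [[0.932, 0.362, -0.0], [0.362, -0.932, -0.0], [-0.001, 0.0, -1.0]]
force: [-1.2, -1.3, 1.5]
width: 0.0007
grip_force: 1.0
```

drive_tool(rows=[0.3, 0.07, 0, -0.03, 1, 0.3, 0.07, 0, -0.03, 1, 0.3, 0.07, 0, -0.03, 1, 0.3, 0.07, 0, -0.03, 1, 0.3, 0.07, 0, -0.03, 1])

```text
time: 4.55
tcp_pos: [0.5152, 0.0144, 0.1504]
ee_rot: [[0.866, 0.5, -0.0], [0.5, -0.866, -0.0], [-0.0, 0.0, -1.0]]
force: [-1.5, -2.8, -0.2]
width: 0.0003
grip_force: 1.2
```

drive_tool(rows=[0.6, 0.14, 0, -0.06, 1, 0.6, 0.14, 0, -0.06, 1, 0.6, 0.14, 0, -0.06, 1, 0.6, 0.14, 0, -0.06, 1, 0.6, 0.14, 0, -0.06, 1, 0.6, 0.14, 0, -0.06, 1])

```text
time: 5.15
tcp_pos: [0.5486, 0.0301, 0.1504]
ee_rot: [[0.634, 0.774, 0.0], [0.774, -0.634, -0.0], [-0.0, 0.0, -1.0]]
force: [-1.0, -3.1, -0.1]
width: 0.0008
grip_force: 1.5
```

Run:
```python
from h import *
o=arm.get_obs();print(o['time'],o['tcp_pos'],o['force'])
x=np.array(o['ee_rot'])[:2,0];y=np.array(o['ee_rot'])[:2,1];e=o['tcp_pos'][:2]-np.array([.491,.113]);print('r',e@y,'off',e@x)
d=grab('scene');cv2.imwrite('pics/s2.png',cv2.resize(d['pixels'][130:290,130:370,::-1],None,fx=3,fy=3))
```

```text
5.15 [0.54864808 0.03010433 0.15038127] [-0.99717566 -3.10452077 -0.07160335]
r 0.09712540705968375 off -0.027597938981889548
```

View pics/s2.png

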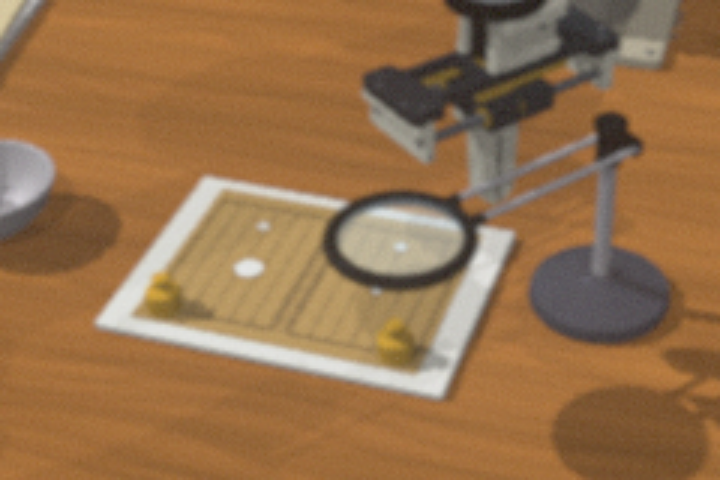

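The lens is swinging as intended: it is now at crop (403,238), the closed fingers are on the near rod only, and the foot is where it was. I'll continue along the arc.

drive_tool(rows=[0.6, 0.15, 0, -0.06, 1, 0.6, 0.15, 0, -0.06, 1, 0.6, 0.15, 0, -0.06, 1, 0.6, 0.15, 0, -0.06, 1, 0.6, 0.15, 0, -0.06, 1, 0.6, 0.15, 0, -0.06, 1, 0.6, 0.15, 0, -0.06, 1])

```text
time: 5.9
tcp_pos: [0.5775, 0.0618, 0.1503]
ee_rot: [[0.264, 0.964, -0.001], [0.964, -0.264, 0.0], [-0.0, -0.001, -1.0]]
force: [-2.7, -1.6, 0.9]
width: 0.0004
grip_force: 1.2
```

drive_tool(rows=[0.6, 0.15, 0, -0.06, 1, 0.6, 0.15, 0, -0.06, 1, 0.6, 0.15, 0, -0.06, 1, 0.6, 0.15, 0, -0.06, 1, 0.5, 0.12, 0, -0.05, 1, 0.4, 0.1, 0, -0.04, 1, 0.3, 0.07, 0, -0.03, 1, 0, 0, 0, 0, 1, 0, 0, 0, 0, 1, 0, 0, 0, 0, 1])

```text
time: 6.9
tcp_pos: [0.5908, 0.0961, 0.1506]
ee_rot: [[-0.089, 0.996, 0.001], [0.996, 0.089, 0.0], [0.0, 0.001, -1.0]]
force: [0.2, 0.9, 0.8]
width: 0.0003
grip_force: 0.0
```

Run:
```python
from h import *
o=arm.get_obs();print(o['time'],o['tcp_pos'],o['force'],o['joint_pos'])
x=np.array(o['ee_rot'])[:2,0];y=np.array(o['ee_rot'])[:2,1];e=o['tcp_pos'][:2]-np.array([.491,.113]);print('r',e@y,'off',e@x,np.degrees(np.arctan2(x[1],x[0])))
d=grab('scene');cv2.imwrite('pics/s3.png',cv2.resize(d['pixels'][130:290,130:370,::-1],None,fx=3,fy=3))
```

```text
6.9 [0.59077866 0.09609795 0.150621  ] [0.22279144 0.87046368 0.84581626] [ 7.54030424e-02  1.81219837e-01  1.59252470e+00  3.43287848e-04
  1.36731817e+00 -1.39508674e-02]
r 0.09787411330899741 off -0.02573160222465733 95.11563741811463
```

View pics/s3.png

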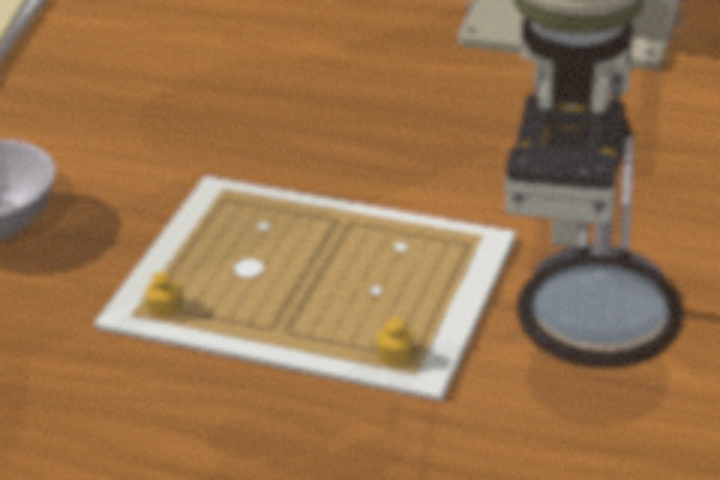

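The lens at crop (600,305) is well clear of the board and all four holes are in view. The big one at crop (248,268) is plainly the largest. Now I'll back off and go over it.

drive_tool(rows=[-1, 0, 0, 0, 1, -2, 0, 0, 0, 1, -2, 0, 0, 0, 1, -2.5, -0.9, 0, 0, 1, -2.5, -0.9, 0, 0, 1, -2.5, -0.9, 0, 0, 1, -2.5, -0.9, 0, 0, 1, -2.5, -0.9, 0, 0, 1, -2.5, -0.9, 0, 0, 1, -2.5, -0.9, 0, 0, 1, -2.5, -0.9, 0, 0, 1, -2, -0.7, 0, 0, 1, -1, -0.3, 0, 0, 1, 0, 0, 0, 0, 1, 0, 0, 0, 0, 1, 0, 0, 0, 0, 1])

```text
time: 8.55
tcp_pos: [0.5344, -0.1894, 0.1504]
ee_rot: [[-0.091, 0.996, 0.0], [0.996, 0.091, 0.0], [0.0, 0.0, -1.0]]
force: [0.0, -0.8, -0.5]
width: 0.0003
grip_force: 0.0
```

Run:
```python
from h import *
o=arm.get_obs();print(o['time'],o['tcp_pos'],o['force'])
R=np.array(o['ee_rot']);print(R.round(3).tolist())
d=grab('wrist','w0.png')
h=cv2.cvtColor(d['pixels'],cv2.COLOR_RGB2HSV);m=((h[:,:,1]<50)&(h[:,:,2]>170)).astype(np.uint8)
nc,l,st,c=cv2.connectedComponentsWithStats(m)
for i in range(1,nc):
    if st[i,4]>60: print(c[i].round(1),st[i],onz(d,*c[i],.009).round(4))
g=np.array([.5337,-.1862,.043]);print('tool delta cm',(R.T@(g-o['tcp_pos'])*100).round(2))
t=grab('top');print(tri(t,(300,210),t,(301,210))[1]) if 0 else None
cv2.imwrite('pics/t3.png',cv2.resize(t['pixels'][150:270,200:360,::-1],None,fx=5,fy=5))
```

```text
8.55 [ 0.5343574  -0.18935878  0.15042525] [ 0.03408323 -0.76722104 -0.51790348]
[[-0.091, 0.996, 0.0], [0.996, 0.091, 0.0], [0.0, 0.0, -1.0]]
[168.8 153.1] [ 151    0   95  277 5289] [ 0.4301 -0.1517  0.009 ]
[394.8 130.9] [ 359    0   75  270 4300] [ 0.6306 -0.1139  0.009 ]
[220.   56.3] [214  49  13  15 165] [ 0.473  -0.0672  0.009 ]
[293.8  68.8] [288  63  12  13 112] [ 0.5357 -0.0712  0.009 ]
[278.9 200.3] [266 188  27  26 539] [ 0.5336 -0.1865  0.009 ]
[215.  203.6] [210 199  11  11  98] [ 0.4737 -0.1952  0.009 ]
tool delta cm [ 0.32 -0.04 10.74]
```

View pics/w0.png

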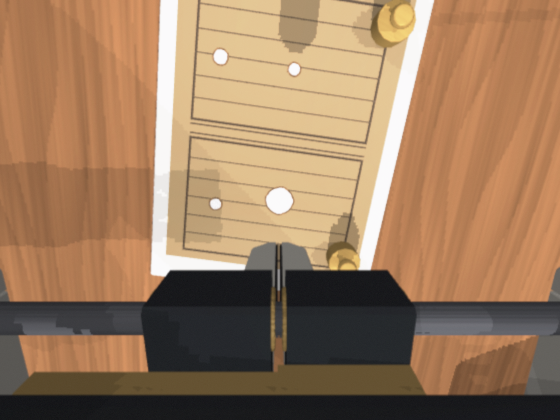

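View pics/t3.png

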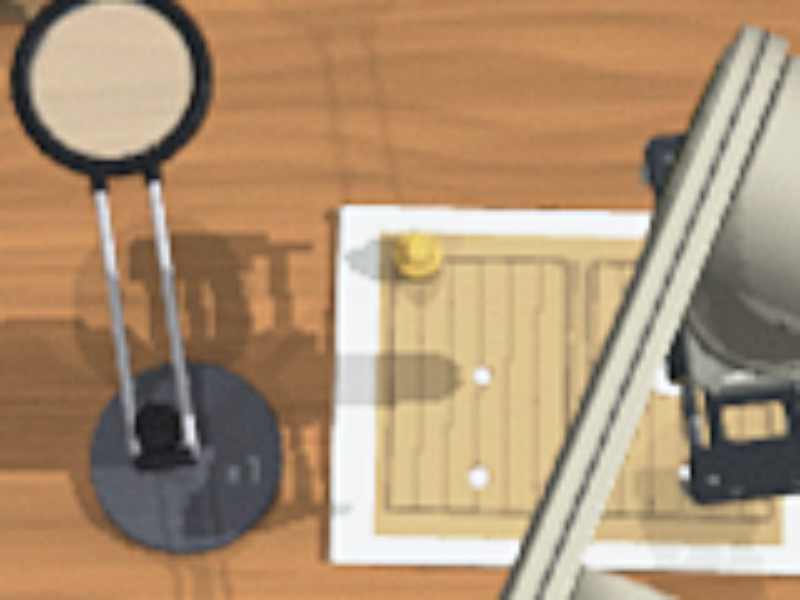

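The wrist view shows the largest hole at (279,200), i.e. (0.5336, -0.1865), matching the earlier estimate. The top view shows the lens at crop (110,80), well off the board, with the foot unmoved. Descending now, then holding.

drive_tool(rows=[0.3, 0, 1.5, 0, 1, 0, 0, 2, 0, 1, 0, 0, 2, 0, 1, 0, 0, 2, 0, 1, 0, 0, 1.5, 0, 1, 0, 0, 1, 0, 1, 0, 0, 0.6, 0, 1, 0, 0, 0, 0, 1, 0, 0, 0, 0, 1, 0, 0, 0, 0, 1])

```text
time: 9.65
tcp_pos: [0.5346, -0.1876, 0.0455]
ee_rot: [[-0.09, 0.996, 0.002], [0.996, 0.09, -0.001], [-0.001, 0.002, -1.0]]
force: [-0.1, -0.1, -0.0]
width: 0.0006
grip_force: 0.0
```

drive_tool(rows=[0, 0, 0, 0, 1, 0, 0, 0, 0, 1, 0, 0, 0, 0, 1, 0, 0, 0, 0, 1, 0, 0, 0, 0, 1, 0, 0, 0, 0, 1, 0, 0, 0, 0, 1, 0, 0, 0, 0, 1, 0, 0, 0, 0, 1, 0, 0, 0, 0, 1, 0, 0, 0, 0, 1, 0, 0, 0, 0, 1, 0, 0, 0, 0, 1, 0, 0, 0, 0, 1, 0, 0, 0, 0, 1, 0, 0, 0, 0, 1, 0, 0, 0, 0, 1, 0, 0, 0, 0, 1, 0, 0, 0, 0, 1, 0, 0, 0, 0, 1])

```text
time: 11.65
tcp_pos: [0.5338, -0.1872, 0.0444]
ee_rot: [[-0.09, 0.996, -0.0], [0.996, 0.09, 0.0], [0.0, -0.0, -1.0]]
force: [-0.9, 1.5, -0.4]
width: 0.0005
grip_force: 0.0
```

drive_tool(rows=[0, 0, 0, 0, 1, 0, 0, 0, 0, 1, 0, 0, 0, 0, 1, 0, 0, 0, 0, 1, 0, 0, 0, 0, 1])

```text
time: 12.15
tcp_pos: [0.5339, -0.1872, 0.0445]
ee_rot: [[-0.09, 0.996, 0.0], [0.996, 0.09, -0.0], [-0.0, 0.0, -1.0]]
force: [-0.3, 0.5, -0.0]
width: 0.0002
grip_force: 0.0
```

```bash
python3 -c "
from plant import arm
print(arm.job_done())"
```

```text
the job is handed in; nothing more can be done
None
```

I swung the lens clear of the board without shifting the foot. The job is handed in with the closed fingertips pointing straight down about 16 mm above the middle of the largest hole, at (0.534, -0.187), where they held for over two seconds; hand-in returned no verdict.

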